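# Purge, close the vent and draw the vacuum pump's plunger to its mark

### The arm

A 6-joint arm with a two-finger parallel gripper is mounted at the origin on the work surface. World frame = base frame: x ahead of the robot, y to its left, z up, the work surface at z = 0. Lengths are in m, angles in rad, forces in N, time in s.
With the tool pointing down it reaches from about 0.3 to 0.875 m from the base axis. Payload 6.4 kg.
Tool frame: the origin (TCP) lies where the fingers leave the gripper's body, on its centre line; the fingertips stand 73 mm ahead of it and the grasp point (between the pads) lies 54 mm ahead of it (ctrl.pinch_z is the distance from the TCP to the grasp point, in m); z points along the fingers, y is the direction in which the jaws open and shut (so a half turn about z gives the same grasp; the last joint's range is limited). The gripper opens to 85 mm and grips with 20 to 120 N. Pads are 22 mm wide; open, the fingers measure 114 mm over their backs; the gripper's body (76 mm by 85 mm) begins 54 mm behind the grasp point. The pads swing forward as they close: fully open they stand 13 mm farther back than shut.
Start: joints at [0.979, 0.181, 1.607, -0, 1.354, -0.206], TCP at [0.216, 0.533, 0.304] pointing down, gripper open.
Joint ranges: [-2.99, 2.99], [-0.89, 2.07], [0.3, 2.58], [-1.14, 4.28], [0, 2.63], [-3.12, 3.12]. Speed limits (rad/s): [2.57, 2.57, 3.01, 3.14, 3.14, 3.14].

### API

Orientations are given as a unit quaternion [w, x, y, z].
In Python, from bench import ctrl, camera, camera_model gives the robot as it stands.
- The arm moves only by the tool arm_command, never from a script. Its argument "series" is a list of rows, each a list of 7 numbers: the shift along the tool's x, y, z in m, then the turn, a rotation vector about the tool's x, y, z in degrees, then the finger opening in m, from 0 to 0.0854. In form: [[tx, ty, tz, rx, ry, rz, gripper], ...]. A call has exactly 5 rows; each row is the pose to reach, as a shift and turn from the pose commanded when the call began, along the tool's axes at that moment; what a row does not reach only later rows make up. A row lasts 1/10 s, in which the tool goes at most 50 mm and 8.59 degrees, less where a joint would pass 70% of its speed; a pose out of reach is approached as far as the arm can. A call with a gripper value outside its range is refused whole. The fingers move at their own pace and stop on an object; the grip force is fixed at half the most. Time passes only in rows, so rows that repeat a pose let the fingers close, or fill a call up. It gives the time, the measured TCP pose, the force and the opening at its end, in the units of the state.
- ctrl.get_obs(): the state, without advancing time (a new reading comes with each control period).
- camera(name): name is "side" or "top"; returns (picture, depth): 384x512x3 uint8, red, green, blue; 384x512 float32, m along the optical axis (not along the pixel's ray), 0 where there is no reading.
- camera_model(name): a dict with "K" (3x3 intrinsics, pixels), "distortion" ([k1, k2, p1, p2, k3] as OpenCV has them; the pictures are not rectified), "position" and "attitude" of the camera in the world. Camera axes: x right, y down, z forward; pixel columns grow to the right and rows downward; lengths in m; the calibration is good to about 2 mm. A picture is of the moment at which its call begins. camera_model takes no time and is no camera call.
- ctrl.hand_in(): hands the job in, once; it reports no verdict.
The state is a dict: "time_s": time; "q": joint angles; "dq": joint speeds; "joint_efforts": joint torques, N m; "eef_pos": TCP position; "eef_rot": TCP orientation; "wrist_force": force on the tool from outside, world axes, zero at the start; "torque": the same for the moment, N m; "opening": opening from 0.0 (shut) to 1.0 (fully open).
Only numpy, scipy, OpenCV 4.12 (cv2) and the standard library are available. Lean on these libraries where they do the work, as an engineer would, in place of code of your own. Each camera call takes 0.05 s, during which the arm holds its last target. There are 200 camera calls.

### The job

Purge the little hand vacuum pump: press the red mushroom head of the vent valve fully down for about a second and let it spring up, then turn the head clockwise to its stop (pointer at the green mark) so that the vent is closed. Then take the black knob of the pump's plunger rod and draw the rod straight along its leaning bore, without binding, until the whole red band stands clear of the barrel while the black band below it is still hidden inside, and finish holding it there in the gripper. Do not pull the rod right out, and leave the things around undisturbed.

Things in the scene. Friction and masses are not known exactly. Their poses are not given: they have to be found in the camera images.
- pump: hand vacuum pump, fixed to the bench: grey base plate 130 x 100 x 12 mm with a square aluminium barrel 44 x 44 x 115 mm that leans 0.3 rad (17 degrees) from upright towards the pump's own -x. Origin: centre of the plate's underside; z up.
- bore_mouth (a point): centre of the bore's mouth in the barrel's upper face; its z axis points out along the bore (the way the rod is drawn), its y axis is level. The bore is 15 mm wide and 100 mm deep, blind. It lies 19 mm to the pump's own -x of its origin and 130 mm above the bench.
- rod: loose steel plunger rod, 14 mm diameter (1 mm play in the bore), in all 150 mm long with its knob, 0.18 to 0.35 kg; at the start it stands on the bore's floor and would slide back there if let go. Origin: centre of its foot. Its long axis is not the body's z axis: see point rod_knob.
- rod_knob (a point): middle of the rod's round black knob, 26 mm diameter, 28 mm long; its z axis points out along the rod. At the start 36 mm out from bore_mouth along z; between barrel and knob 22 mm of bare rod. The rod is round and may be gripped at any turn about its axis.
- rod_band (a point): middle of the red band round the rod, 8 mm wide, 76 mm below the knob's middle; at the start hidden 40 mm down the bore. A black band of 8 mm has its middle 22 mm farther down the rod. Axes as rod_knob. Drawing the rod by 44 mm brings the red band wholly out, at 58 mm the black band begins to show; at 100 mm the rod leaves the bore.
- vent: vent valve, fixed to the bench: grey plate 100 x 100 x 10 mm with a grey housing 60 x 60 mm up to 44 mm height and a yellow disc on top; a white mark at its own -x (open) and a green mark (closed) on the disc. Origin: centre of the plate's underside; z up.
- vent_head (a point): centre of the flat top of the red mushroom head, 88 mm above the bench; the head is round, 40 mm diameter and 18 mm high, on a 20 mm stem that leaves 24 mm free beneath it. A white line on its top is the pointer.
- vent_press (a joint): how far the head is pressed down, m: 0 up, 0.008 at the stop; a spring pushes it up again (about 1 N at the top, 5 N at the stop).
- vent_turn (a joint): turn of the head, rad: clockwise seen from above counts up; 0 pointer at white mark (open), 1.3 at its stop, pointer at green mark (closed). Starts between 0 and 0.3. Stays where it is left; needs about 0.05 N m.
- vial: white upright vial, 32 mm diameter, 100 mm high, bystander. Origin: centre of underside.
- slide_box: slide box with yellow lid, 62 x 92 x 36 mm, bystander. Origin: centre of underside.
- pipette: white and blue pipette lying on the bench, 275 mm long along its x, 30 mm wide, 22 mm high, bystander. Origin on the bench, below the handle's front part.
- jar: amber jar with black cap, 60 mm diameter, 70 mm high, bystander. Origin: centre of underside.
Not all that is in view belongs to the job. What is meant by the rod is not orange or purple, and is the smaller of those in its own colour.

How it is judged:
On the way, in this order (a step that is already met when the one before it is completed fails the run):
1. the vent head is pressed down (at least 6 of its 8 mm) for 0.4 s (value of joint vent_press above 0.006 m), for 0.4 s.
2. the vent head is turned clockwise to its stop (beyond 1.15 rad) (value of joint vent_turn above 1.15 rad), for 0.2 s.
3. the rod is drawn in the gripper until the red band is out of the barrel (z of rod_band in the frame of bore_mouth above 0.002 m and contact force between the fingers and rod above 2 N), for 0.3 s.
At the end, for the whole second after the job is handed in: The gripper holds the rod still (finger force above 2 N, below 10 mm/s), in line with the bore within 0.06 rad, the middle of the red band 2 to 20 mm outside the bore's mouth (rod drawn 42 to 60 mm); the vent head is turned beyond 1.15 rad and up within 2 mm (all of step 3 and z of rod_band in the frame of bore_mouth below 0.02 m and angle between the z axis of rod_band and the z axis of bore_mouth, either way round below 0.06 rad and linear speed of rod below 0.01 m/s and value of joint vent_turn above 1.15 rad and value of joint vent_press below 0.002 m); the arm keeps its last pose, push and grip.
It fails at once if the rod is pulled out of the bore, or nearly (drawn more than 85 mm) (z of rod_band in the frame of bore_mouth above 0.045 m).
It fails at once if the rod binds: it is forced against the barrel with more than 60 N (contact force between rod and pump above 60 N).
It fails at once if a bystander is moved by more than 20 mm (distance of any of vial, slide_box, pipette, jar from where it was at the start of the episode above 0.02 m).
It also fails if it takes over 58 s, if anything falls off the work surface, if the arm or the gripper's body presses on something with over 40 N, if the wrist force passes 120 N, or if a joint passes its speed limit or range.

## Working session

There is one attempt and no reset: what is moved stays moved. The work goes in short steps, Python scripts to look and compute and a tool call to move; the robot and the scene stay as the last step left them, time stands still between calls to the robot, and variables do not carry over. Pictures are saved under pics/ and viewed, about 8 in all and at most 12, crops included, and the job is handed in when it is done.

Besides the shell and the picture viewer there is one more tool, called after ">>>" as name(argument=value, ...), one argument or row to a line, values as JSON. arm_command: Moves the arm, as the interface text tells. Its arguments: {"type":"object","properties":{"series":{"type":"array","items":{"type":"array","items":{"type":"number"}}}},"required":["series"]}

```bash
ls; mkdir -p pics; cat > h.py <<'E'
import numpy as np, cv2
from bench import ctrl, camera, camera_model
from scipy.spatial.transform import Rotation as R
def q2R(q): return R.from_quat([q[1],q[2],q[3],q[0]]).as_matrix()
def cam(n):
    m=camera_model(n); A=np.array(m["attitude"],float)
    A=q2R(A) if A.size==4 else A.reshape(3,3)
    return np.array(m["K"],float),np.array(m["distortion"],float),np.array(m["position"],float),A
def rays(n,px):
    K,D,p,A=cam(n); u=cv2.undistortPoints(np.array(px,float).reshape(-1,1,2),K,D).reshape(-1,2)
    return p,np.c_[u,np.ones(len(u))]@A.T
def onplane(n,px,z):
    p,d=rays(n,px); return p+d*((z-p[2])/d[:,2])[:,None]
def cloud(n,dep):
    h,w=dep.shape; g=np.stack(np.meshgrid(np.arange(w),np.arange(h)),-1).reshape(-1,2)
    p,d=rays(n,g); return (p+d*dep.reshape(-1,1)).reshape(h,w,3)
def project(n,P):
    K,D,p,A=cam(n); return cv2.projectPoints((np.atleast_2d(P)-p)@A,np.zeros(3),np.zeros(3),K,D)[0].reshape(-1,2)
E
python3 - <<'E'
from h import *
for n in("side","top"):
    im,d=camera(n); np.savez(f"{n}0.npz",im=im,d=d); cv2.imwrite(f"pics/{n}0.png",cv2.resize(im[...,::-1],(800,600)))
    print(n,camera_model(n))
print(ctrl.get_obs(),ctrl.pinch_z)
E
```

```text
pics
side {'K': array([[354.28228687,   0.        , 250.24468055],
       [  0.        , 354.28228687, 193.15366176],
       [  0.        ,   0.        ,   1.        ]]), 'distortion': array([-0.0690972,  0.       ,  0.       ,  0.       ,  0.       ]), 'position': array([ 0.15754803, -0.43788075,  0.8007386 ]), 'attitude': array([-0.31221274,  0.87527777, -0.35075646,  0.11568029])}
top {'K': array([[449.76900861,   0.        , 253.16400096],
       [  0.        , 449.76900861, 188.82636404],
       [  0.        ,   0.        ,   1.        ]]), 'distortion': array([-0.13254054,  0.        ,  0.        ,  0.        ,  0.        ]), 'position': array([ 0.3102429 , -0.01979192,  1.24172845]), 'attitude': array([ 0.07134308, -0.70132074,  0.70623822, -0.06547486])}
{'time_s': 0.1, 'q': array([ 9.78682991e-01,  1.81495190e-01,  1.60790072e+00, -2.57300067e-05,
        1.35380337e+00, -2.06290771e-01]), 'dq': array([-1.31791153e-03, -7.56947093e-04, -5.29873164e-04,  2.50468553e-03,
       -1.19791262e-03,  8.62009680e-05]), 'joint_efforts': array([ 1.59782528e-03, -4.45873725e+01, -3.52236593e+01, -1.06938651e-04,
        4.16020179e-03,  1.00660750e-04]), 'eef_pos': array([0.21615109, 0.53241276, 0.30306168]), 'eef_rot': array([-3.00662775e-04,  1.91714192e-01,  9.81450469e-01, -7.45036388e-04]), 'wrist_force': array([ 0.27187221,  0.43612242, -0.03833291]), 'torque': array([0.00928742, 0.0131829 , 0.05244869]), 'opening': 0.9951311813069081} 0.0539
```

View pics/side0.png

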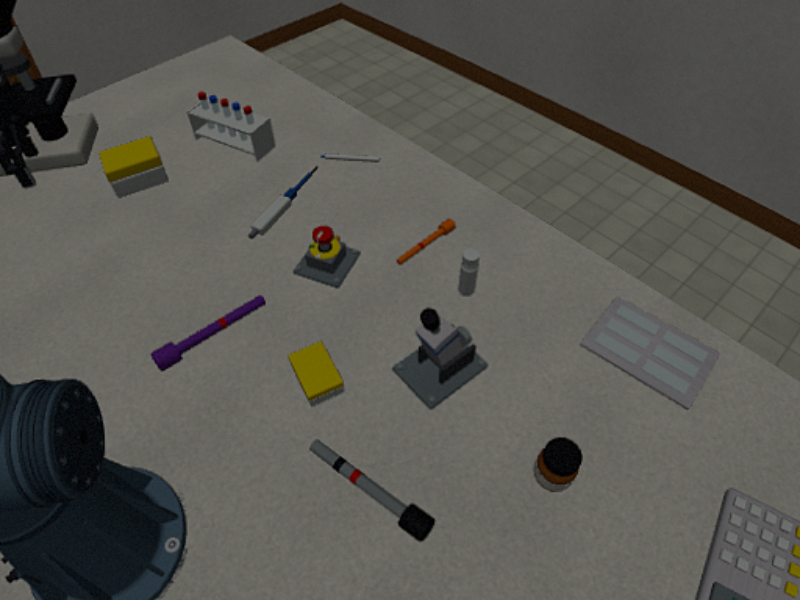

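View pics/top0.png

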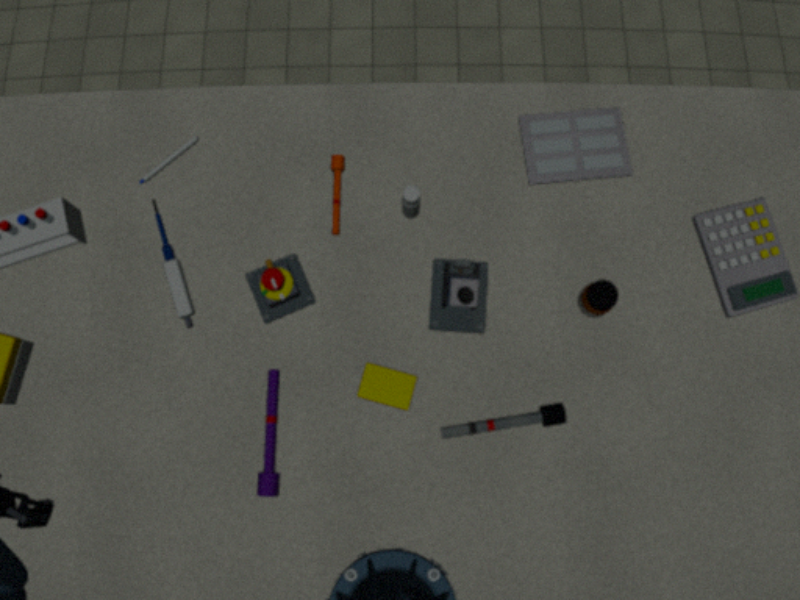

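The side view shows the vent at (325,255), the pump at (440,360) with its black knob at (430,320), the vial at (468,272) and the slide box at (316,372). The steel rod lying on the bench at (370,485) is the larger decoy. In the top view the vent is at (278,285) and the pump at (460,295). Next I'll measure.

```bash
python3 - <<'E'
from h import *
out=[]
for n,(vx,vy),(px,py) in(("side",(208,160),(282,230)),("top",(179,183),(294,189))):
    f=np.load(n+"0.npz"); im,d=f["im"],f["d"]; C=cloud(n,d); hsv=cv2.cvtColor(im,cv2.COLOR_RGB2HSV).astype(int)
    Hh,S,V=hsv[...,0],hsv[...,1],hsv[...,2]
    yy,xx=np.mgrid[:384,:512]
    nv=np.hypot(xx-vx,yy-vy)<26
    nearp=np.hypot(xx-px,yy-py)<45
    def rep(name,m):
        m=m.astype(np.uint8); k,l,s,c=cv2.connectedComponentsWithStats(m)
        if k<2:print(n,name,"none");return
        for i in sorted(range(1,k),key=lambda i:-s[i,4])[:2]:
            P=C[l==i]; print(n,name,"area",s[i,4],"px",c[i].round(1),"bbox",s[i,:4],"cloud med",np.median(P,0).round(4),"max z",np.percentile(P[:,2],95).round(4))
    rep("red",nv&((Hh<8)|(Hh>172))&(S>150)&(V>60))
    rep("yellow",nv&(Hh>20)&(Hh<35)&(S>120)); rep("green",nv&(Hh>40)&(Hh<80)&(S>80))
    rep("black",nearp&(V<32)); 
    hz=C[...,2]
    rep("vplate",nv&(hz>.004)&(hz<.016)); rep("pplate",nearp&(hz>.006)&(hz<.018))
    m=(nearp&(hz>.006)&(hz<.018)&(V<90)).astype(np.uint8)
    print(n,"table z",np.median(hz[hz<.03]).round(4))
    a=im[vy-28:vy+28,vx-28:vx+28]; b=im[py-35:py+35,px-35:px+35]
    out.append(np.hstack([cv2.resize(np.clip(t*1.8,0,255).astype(np.uint8),(390,290),interpolation=cv2.INTER_CUBIC) for t in(a,b)]))
cv2.imwrite("pics/crop.png",np.vstack(out)[...,::-1])
E
```

```text
side red area 86 px [206.1 148.9] bbox [200 145  13   9] cloud med [0.5655 0.197  0.0875] max z 0.0898
side yellow area 140 px [208.8 159.5] bbox [198 151  20  15] cloud med [0.5621 0.1905 0.0462] max z 0.0496
side green area 3 px [199. 157.] bbox [198 157   3   1] cloud med [0.5503 0.2197 0.0474] max z 0.0483
side black area 265 px [287. 232.] bbox [268 221  36  25] cloud med [ 0.5408 -0.1514  0.0415] max z 0.0573
side black area 135 px [274.9 204.5] bbox [269 198  12  15] cloud med [ 0.5153 -0.1245  0.175 ] max z 0.1799
side vplate area 410 px [210.4 172.4] bbox [188 158  43  26] cloud med [0.5436 0.1724 0.0098] max z 0.0135
side vplate area 2 px [202.  135.5] bbox [202 135   1   2] cloud med [0.6429 0.3309 0.0046] max z 0.0047
side pplate area 955 px [278.1 241.5] bbox [251 224  62  38] cloud med [ 0.5196 -0.1368  0.0119] max z 0.0148
side pplate area 6 px [297.2 188.2] bbox [295 187   5   3] cloud med [ 0.6962 -0.0463  0.0092] max z 0.0099
side table z -0.0001
top red area 126 px [173.7 177.6] bbox [167 172  14  13] cloud med [0.5696 0.2006 0.0879] max z 0.0914
top yellow area 17
[... 253 characters left out ...]
ud med [0.5519 0.2209 0.0472] max z 0.0507
top black area 103 px [285.  181.7] bbox [283 168   6  29] cloud med [ 0.5642 -0.0965  0.0562] max z 0.061
top black area 74 px [297.5 188.8] bbox [293 184  10  10] cloud med [ 0.5184 -0.1183  0.1768] max z 0.1815
top vplate area 701 px [180.1 185.3] bbox [156 161  46  46] cloud med [0.5584 0.1884 0.0101] max z 0.0143
top vplate area 4 px [203.2 176.5] bbox [202 176   3   2] cloud med [0.5898 0.13   0.0044] max z 0.006
top pplate area 1013 px [293.  192.6] bbox [275 165  38  48] cloud med [ 0.5276 -0.1176  0.0121] max z 0.0164
top pplate area 1 px [288. 148.] bbox [288 148   1   1] cloud med [ 0.6704 -0.1103  0.0073] max z 0.0073
top table z -0.0004
```

View pics/crop.png

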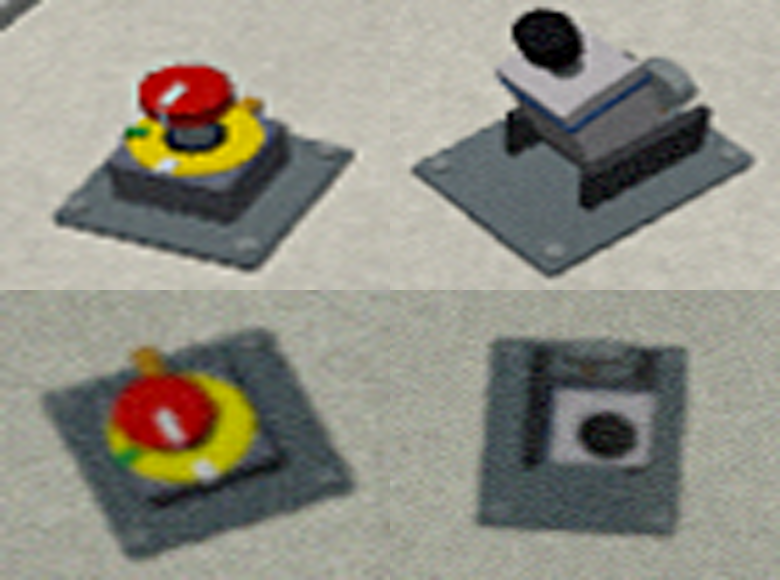

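```bash
python3 - <<'E'
from h import *
for n,(vx,vy),(px,py) in(("side",(208,160),(282,230)),("top",(179,183),(294,189))):
    f=np.load(n+"0.npz"); im,d=f["im"],f["d"]; C=cloud(n,d); hz=C[...,2]; yy,xx=np.mgrid[:384,:512]
    for nm,x0,y0,r,z0 in(("vent",vx,vy,35,.010),("pump",px,py,48,.012)):
        m=((np.hypot(xx-x0,yy-y0)<r)&(abs(hz-z0)<.005)).astype(np.uint8)
        k,l,s,c=cv2.connectedComponentsWithStats(m); i=1+s[1:,4].argmax()
        ct=max(cv2.findContours((l==i).astype(np.uint8),0,2)[0],key=cv2.contourArea)
        P=onplane(n,ct.reshape(-1,2),z0)
        print(n,nm,cv2.minAreaRect((P[:,:2]*1000).astype(np.float32)))
    # head top points and knob / barrel top face points
    hsv=cv2.cvtColor(im,cv2.COLOR_RGB2HSV).astype(int); nv=np.hypot(xx-vx,yy-vy)<26
    m=nv&(hz>.08)&(hz<.1); P=C[m]; print(n,"head",cv2.minEnclosingCircle((onplane(n,np.c_[xx[m],yy[m]],.085)[:,:2]*1000).astype(np.float32)),P.mean(0).round(4),(P.min(0)+P.max(0))/2)
    m=(np.hypot(xx-px,yy-py)<48)&(hz>.155)&(hz<.2);P=C[m];print(n,"knob",m.sum(),P.mean(0).round(4),P.min(0).round(3),P.max(0).round(3))
    w=nv&(hz>.08)&(hz<.1)&(hsv[...,1]<110); print("ptr",onplane(n,np.c_[xx[w],yy[w]],.088)[:,:2].round(4).tolist())
    m=(np.hypot(xx-px,yy-py)<48)&(hsv[...,2]>110)&(hz>.115)&(hz<.145);P=C[m]
    if m.sum()>10:
        U,Sg,Vt=np.linalg.svd(P-P.mean(0)); print(n,"face",m.sum(),P.mean(0).round(4),Vt[2].round(4))
s=ctrl.get_obs(); print(q2R(s["eef_rot"]).round(3))
E
```

```text
side vent ((564.7044067382812, 196.32618713378906), (102.14325714111328, 101.66427612304688), 23.879772186279297)
side pump ((548.6873168945312, -124.45121765136719), (101.06240844726562, 130.666015625), 85.11087799072266)
side head ((563.3790283203125, 196.8792266845703), 22.70700454711914) [0.5639 0.1949 0.087 ] [0.5652226  0.19790015 0.08586318]
side knob 140 [ 0.5159 -0.1231  0.1731] [ 0.504 -0.133  0.155] [ 0.53  -0.107  0.182]
ptr [[0.5648, 0.2018], [0.5601, 0.2006], [0.5622, 0.1985], [0.5642, 0.1965], [0.5787, 0.1823], [0.5554, 0.1994], [0.5575, 0.1973], [0.5596, 0.1953], [0.5761, 0.1791], [0.5529, 0.1961], [0.5549, 0.1941], [0.5503, 0.1929], [0.5453, 0.1865]]
top vent ((569.55859375, 199.17466735839844), (103.6598129272461, 102.58626556396484), 22.250194549560547)
top pump ((551.7047729492188, -121.67364501953125), (103.16203308105469, 130.53338623046875), 85.3929443359375)
top head ((568.2408447265625, 198.712646484375), 20.91071128845215) [0.5679 0.198  0.0876] [0.56812095 0.19843035 0.08730165]
top knob 100 [ 0.5199 -0.1201  0.1757] [ 0.506 -0.132  0.157] [ 0.537 -0.108  0.184]
ptr [[0.5675, 0.1981], [0.5648, 0.198], [0.5648, 0.1954], [0.5621, 0.198], [0.5621, 0.1953], [0.5594, 0.1979], [0.5594, 0.1952], [0.5593, 0.1925], [0.5567, 0.1951], [0.5567, 0.1925], [0.554, 0.1951], [0.554, 0.1924], [0.5513, 0.1923]]
[[-0.926  0.376 -0.001]
 [ 0.376  0.926 -0.001]
 [ 0.    -0.002 -1.   ]]
```

>>> arm_command(
  series=[
    [-0.045, -0.018, 0.0, 0, 0, 0, 0],
    [-0.09, -0.036, 0.0, 0, 0, 0, 0],
    [-0.135, -0.054, 0.01, 0, 0, 0, 0],
    [-0.18, -0.072, 0.02, 0, 0, 0, 0],
    [-0.225, -0.09, 0.03, 0, 0, 0, 0],
  ],
)

```text
time_s: 0.6
eef_pos: [0.3918, 0.3632, 0.2734]
eef_rot: [-0.0, 0.192, 0.981, -0.0]
wrist_force: [-0.2, 0.5, 0.1]
opening: 0.142
```

>>> arm_command(
  series=[
    [-0.045, -0.018, 0.015, 0, 0, 0, 0],
    [-0.09, -0.036, 0.03, 0, 0, 0, 0],
    [-0.135, -0.054, 0.045, 0, 0, 0, 0],
    [-0.18, -0.071, 0.06, 0, 0, 0, 0],
    [-0.225, -0.088, 0.07, 0, 0, 0, 0],
  ],
)

```text
time_s: 1.1
eef_pos: [0.5655, 0.198, 0.2027]
eef_rot: [-0.001, 0.192, 0.981, -0.0]
wrist_force: [0.8, 0.3, 0.6]
opening: 0.0
```

```bash
cat >> h.py <<'E'
def D(t,Rt=None):
    s=ctrl.get_obs(); Rm=q2R(s["eef_rot"]); 
    print("shift",(Rm.T@(np.array(t)-s["eef_pos"])).round(4), "rot",None if Rt is None else R.from_matrix(Rm.T@Rt).as_rotvec(degrees=True).round(2))
    print("t",s["time_s"],"pos",s["eef_pos"].round(4),"q",s["q"].round(2),"F",s["wrist_force"].round(1),"T",s["torque"].round(2),"open",round(s["opening"],3))
def snap(name,cs=("side","top")):
    for n in cs:
        im,d=camera(n); np.savez(f"{n}_{name}.npz",im=im,d=d)
def crop(name,n,x,y,r,f=1.8):
    im=np.load(f"{n}_{name}.npz")["im"][max(y-r,0):y+r,max(x-r,0):x+r]
    return cv2.resize(np.clip(im*f,0,255).astype(np.uint8),(390,390),interpolation=cv2.INTER_CUBIC)
E
python3 - <<'E'
from h import *
Rt=np.diag([1.,-1,-1]); a=q2R(ctrl.get_obs()["eef_rot"]); 
yx=np.arctan2(a[1,0],a[0,0]); Rt=R.from_euler("z",yx).as_matrix()@np.diag([1.,-1,-1])
D([.567,.1977,.175],Rt); snap("v1")
cv2.imwrite("pics/v1.png",np.hstack([crop("v1","side",208,135,45),crop("v1","top",175,180,45)])[...,::-1])
E
```

```text
shift [-0.0015  0.0003  0.0277] rot [-0.05 -0.1   0.  ]
t 1.1 pos [0.5655 0.198  0.2027] q [ 0.14  0.34  1.63  0.    1.18 -1.05] F [0.8 0.3 0.6] T [-0.02  0.02  0.01] open 0.0
```

View pics/v1.png

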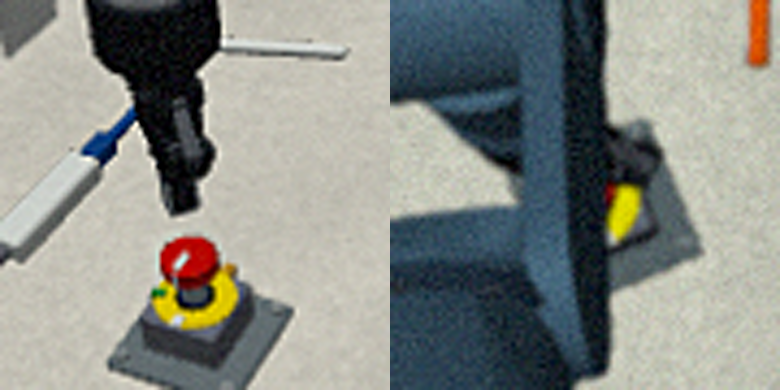

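The side crop shows the closed tips at about px (204,139), above the red head at about (206.5,147). The top view is blocked by the arm. I'll check the camera bias against the known tip position.

```bash
python3 - <<'E'
from h import *
print(project("side",[[.5655,.198,.1297],[.567,.1977,.088],[.565,.1977,.088],[.569,.1977,.088]]).round(1))
f=np.load("side_v1.npz");C=cloud("side",f["d"]);z=C[...,2]
yy,xx=np.mgrid[:384,:512]
for lo,hi in((.125,.135),(.135,.15),(.15,.17)):
    m=(np.hypot(xx-208,yy-130)<40)&(z>lo)&(z<hi); print(lo,m.sum(),C[m].mean(0).round(4),C[m].min(0).round(3),C[m].max(0).round(3))
E
```

```text
[[204.3 137.8]
 [206.5 148.3]
 [205.9 148.7]
 [207.  148. ]]
0.125 4 [0.5624 0.192  0.1319] [0.555 0.188 0.13 ] [0.571 0.194 0.134]
0.135 30 [0.5608 0.1893 0.1431] [0.554 0.179 0.135] [0.573 0.209 0.149]
0.15 30 [0.5599 0.188  0.156 ] [0.553 0.181 0.15 ] [0.574 0.199 0.163]
```

>>> arm_command(
  series=[
    [-0.001, 0, 0.01, 0, 0, 0, 0],
    [-0.001, 0, 0.02, 0, 0, 0, 0],
    [-0.001, 0, 0.03, 0, 0, 0, 0],
    [-0.001, 0, 0.037, 0, 0, 0, 0],
    [-0.001, 0, 0.037, 0, 0, 0, 0],
  ],
)

```text
time_s: 1.7
eef_pos: [0.5646, 0.2, 0.1657]
eef_rot: [-0.001, 0.191, 0.982, -0.0]
wrist_force: [0.1, 0.3, -0.3]
opening: -0.001
```

>>> arm_command(
  series=[
    [-0.002, -0.002, 0.004, 0, 0, 0, 0],
    [-0.002, -0.002, 0.007, 0, 0, 0, 0],
    [-0.002, -0.002, 0.01, 0, 0, 0, 0],
    [-0.002, -0.002, 0.012, 0, 0, 0, 0],
    [-0.002, -0.002, 0.012, 0, 0, 0, 0],
  ],
)

```text
time_s: 2.2
eef_pos: [0.5675, 0.1967, 0.1556]
eef_rot: [0.0, 0.192, 0.981, 0.0]
wrist_force: [-0.0, 1.4, 3.4]
opening: -0.003
```

>>> arm_command(
  series=[
    [0, 0, 0.002, 0, 0, 0, 0],
    [0, 0, 0.003, 0, 0, 0, 0],
    [0, 0, 0.003, 0, 0, 0, 0],
    [0, 0, 0.003, 0, 0, 0, 0],
    [0, 0, 0.003, 0, 0, 0, 0],
  ],
)

```text
time_s: 2.7
eef_pos: [0.5675, 0.1967, 0.1527]
eef_rot: [0.0, 0.192, 0.981, 0.0]
wrist_force: [0.1, -0.6, 4.5]
opening: -0.003
```

>>> arm_command(
  series=[
    [0, 0, 0.001, 0, 0, 0, 0],
    [0, 0, 0.0015, 0, 0, 0, 0],
    [0, 0, 0.0015, 0, 0, 0, 0],
    [0, 0, 0.0015, 0, 0, 0, 0],
    [0, 0, 0.0015, 0, 0, 0, 0],
  ],
)

```text
time_s: 3.2
eef_pos: [0.5676, 0.1967, 0.1525]
eef_rot: [0.001, 0.192, 0.981, 0.0]
wrist_force: [-4.2, -0.6, 13.5]
opening: -0.001
```

>>> arm_command(
  series=[
    [0, 0, 0, 0, 0, 0, 0],
    [0, 0, 0, 0, 0, 0, 0],
    [0, 0, 0, 0, 0, 0, 0],
    [0, 0, 0, 0, 0, 0, 0],
    [0, 0, 0, 0, 0, 0, 0],
  ],
)

```text
time_s: 3.7
eef_pos: [0.5676, 0.1967, 0.1525]
eef_rot: [0.001, 0.192, 0.981, 0.0]
wrist_force: [-4.3, -1.9, 14.4]
opening: -0.0
```

Pressed to the stop: the force jumped to 14 N. Now I'll rise and open.

>>> arm_command(
  series=[
    [0, 0, -0.01, 0, 0, 0, 0],
    [0, 0, -0.03, 0, 0, 0, 0],
    [0, 0, -0.05, 0, 0, 0, 0.085],
    [0, 0, -0.05, 0, 0, 0, 0.085],
    [0, 0, -0.05, 0, 0, 0, 0.085],
  ],
)

```text
time_s: 4.2
eef_pos: [0.5668, 0.1967, 0.2003]
eef_rot: [-0.0, 0.192, 0.981, -0.0]
wrist_force: [0.1, -0.5, -0.1]
opening: 0.506
```

>>> arm_command(
  series=[
    [0, 0, 0, 0, 0, 0, 0.085],
    [0, 0, 0, 0, 0, 0, 0.085],
    [0, 0, 0, 0, 0, 0, 0.085],
    [0, 0, 0.01, 0, 0, 0, 0.085],
    [0, 0, 0.02, 0, 0, 0, 0.085],
  ],
)

```text
time_s: 4.7
eef_pos: [0.5671, 0.1967, 0.1799]
eef_rot: [0.0, 0.192, 0.981, 0.0]
wrist_force: [0.2, 0.7, 0.3]
opening: 0.996
```

```bash
python3 - <<'E'
from h import *
a=q2R(ctrl.get_obs()["eef_rot"]); 
yx=np.arctan2(a[1,0],a[0,0]); Rt=R.from_euler("z",yx).as_matrix()@np.diag([1.,-1,-1])
D([.567,.1977,.129],Rt)
E
```

```text
shift [0.0005 0.0009 0.0509] rot [0. 0. 0.]
t 4.7 pos [0.5671 0.1967 0.1799] q [ 0.14  0.37  1.64  0.    1.13 -1.05] F [0.2 0.7 0.3] T [ 0.02  0.04 -0.02] open 0.996
```

>>> arm_command(
  series=[
    [0, 0.001, 0.015, 0, 0, 0, 0.085],
    [0, 0.001, 0.03, 0, 0, 0, 0.085],
    [0, 0.001, 0.042, 0, 0, 0, 0.085],
    [0, 0.001, 0.05, 0, 0, 0, 0.085],
    [0, 0.001, 0.05, 0, 0, 0, 0.06],
  ],
)

```text
time_s: 5.2
eef_pos: [0.5665, 0.1975, 0.1288]
eef_rot: [-0.001, 0.192, 0.981, -0.0]
wrist_force: [0.5, -0.2, -0.1]
opening: 0.855
```

>>> arm_command(
  series=[
    [0, 0, 0, 0, 0, 0, 0.05],
    [0, 0, 0, 0, 0, 0, 0.042],
    [0, 0, 0, 0, 0, 0, 0.036],
    [0, 0, 0, 0, 0, 0, 0.03],
    [0, 0, 0, 0, 0, 0, 0.03],
  ],
)

```text
time_s: 5.7
eef_pos: [0.5685, 0.1989, 0.1323]
eef_rot: [0.002, 0.192, 0.981, 0.001]
wrist_force: [0.7, 5.1, 0.9]
opening: 0.442
```

>>> arm_command(
  series=[
    [0, 0, 0, 0, 0, 7, 0.03],
    [0, 0, 0, 0, 0, 14, 0.03],
    [0, 0, 0, 0, 0, 21, 0.03],
    [0, 0, 0, 0, 0, 28, 0.03],
    [0, 0, 0, 0, 0, 35, 0.03],
  ],
)

```text
time_s: 6.2
eef_pos: [0.5676, 0.1979, 0.1317]
eef_rot: [0.0, 0.48, 0.877, 0.0]
wrist_force: [-1.9, 0.2, 0.9]
opening: 0.444
```

>>> arm_command(
  series=[
    [0, 0, 0, 0, 0, 7, 0.03],
    [0, 0, 0, 0, 0, 14, 0.03],
    [0, 0, 0, 0, 0, 21, 0.03],
    [0, 0, 0, 0, 0, 28, 0.03],
    [0, 0, 0, 0, 0, 34, 0.03],
  ],
)

```text
time_s: 6.7
eef_pos: [0.5663, 0.1977, 0.131]
eef_rot: [-0.001, 0.715, 0.699, -0.001]
wrist_force: [-5.0, -0.7, 1.7]
opening: 0.444
```

```bash
python3 -c "
from h import *
D([.567,.1977,.129])"
```

```text
shift [0.     0.0007 0.002 ] rot None
t 6.7 pos [0.5663 0.1977 0.131 ] q [0.14 0.44 1.66 0.   1.05 0.16] F [-5.  -0.7  1.7] T [0.01 1.09 0.09] open 0.444
```

>>> arm_command(
  series=[
    [0, 0, 0, 0, 0, 3, 0.03],
    [0, 0, 0, 0, 0, 5, 0.03],
    [0, 0, 0, 0, 0, 6, 0.03],
    [0, 0, 0, 0, 0, 6, 0.03],
    [0, 0, 0, 0, 0, 6, 0.03],
  ],
)

```text
time_s: 7.2
eef_pos: [0.566, 0.1977, 0.1308]
eef_rot: [-0.001, 0.749, 0.663, -0.001]
wrist_force: [-4.7, -0.4, 1.0]
opening: 0.443
```

```bash
python3 -c "
from h import *
D([.567,.1977,.129])"
```

```text
shift [0.0001 0.001  0.0018] rot None
t 7.2 pos [0.566  0.1977 0.1308] q [ 0.14  0.44  1.66 -0.    1.05  0.26] F [-4.7 -0.4  1. ] T [-0.01  1.14  0.57] open 0.443
```

Torque about z rose to 0.57 N m, so the head is at its stop. Next I'll release, rise and look.

>>> arm_command(
  series=[
    [0, 0, 0, 0, 0, 0, 0.085],
    [0, 0, 0, 0, 0, 0, 0.085],
    [0, 0, 0, 0, 0, 0, 0.085],
    [0, 0, 0, 0, 0, 0, 0.085],
    [0, 0, 0, 0, 0, 0, 0.085],
  ],
)

```text
time_s: 7.7
eef_pos: [0.5677, 0.1975, 0.1309]
eef_rot: [0.0, 0.75, 0.662, 0.0]
wrist_force: [-0.0, -0.1, -0.8]
opening: 0.996
```

>>> arm_command(
  series=[
    [0, 0, -0.03, 0, 0, 0, 0.085],
    [0, 0, -0.07, 0, 0, 0, 0.085],
    [0, 0, -0.115, 0, 0, 0, 0.085],
    [0, 0, -0.16, 0, 0, 0, 0.085],
    [0, 0, -0.2, 0, 0, 0, 0.085],
  ],
)

```text
time_s: 8.2
eef_pos: [0.5675, 0.1976, 0.3333]
eef_rot: [0.0, 0.75, 0.662, 0.001]
wrist_force: [1.4, -0.0, -0.5]
opening: 0.996
```

```bash
python3 - <<'E'
from h import *
# target rod frame
yaw=np.deg2rad(-4.75); px=np.array([np.cos(yaw),np.sin(yaw),0]); a=-np.sin(.3)*px+np.array([0,0,np.cos(.3)])
mouth=np.array([.5502,-.1231,0])-.019*px+[0,0,.130]; knob=mouth+.036*a
yl=np.array([-np.sin(yaw),np.cos(yaw),0])
for s in(1,-1):
    y=s*yl; z=-a; Rt=np.c_[np.cross(y,z),y,z]
    for h in(.13,.0539): print(s,h,"tcp",(knob+h*a).round(4)); D(knob+h*a,Rt)
print(a,mouth,knob)
snap("v2",("side",)); cv2.imwrite("pics/v2.png",crop("v2","side",208,155,30)[...,::-1])
E
```

```text
1 0.13 tcp [ 0.4824 -0.1175  0.2886]
shift [-0.3232 -0.0456  0.0446] rot [-13.76 -13.23 -91.61]
t 8.2 pos [0.5675 0.1976 0.3333] q [0.14 0.21 1.51 0.   1.42 0.26] F [ 1.4 -0.  -0.5] T [-0.02 -0.05  0.03] open 0.996
1 0.0539 tcp [ 0.5048 -0.1193  0.2159]
shift [-0.3223 -0.0232  0.1173] rot [-13.76 -13.23 -91.61]
t 8.2 pos [0.5675 0.1976 0.3333] q [0.14 0.21 1.51 0.   1.42 0.26] F [ 1.4 -0.  -0.5] T [-0.02 -0.05  0.03] open 0.996
-1 0.13 tcp [ 0.4824 -0.1175  0.2886]
shift [-0.3232 -0.0456  0.0446] rot [-13.09  13.6   86.93]
t 8.2 pos [0.5675 0.1976 0.3333] q [0.14 0.21 1.51 0.   1.42 0.26] F [ 1.4 -0.  -0.5] T [-0.02 -0.05  0.03] open 0.996
-1 0.0539 tcp [ 0.5048 -0.1193  0.2159]
shift [-0.3223 -0.0232  0.1173] rot [-13.09  13.6   86.93]
t 8.2 pos [0.5675 0.1976 0.3333] q [0.14 0.21 1.51 0.   1.42 0.26] F [ 1.4 -0.  -0.5] T [-0.02 -0.05  0.03] open 0.996
[-0.29450524  0.0244715   0.95533649] [ 0.53126526 -0.12152664  0.13      ] [ 0.52066307 -0.12064567  0.16439211]
```

View pics/v2.png

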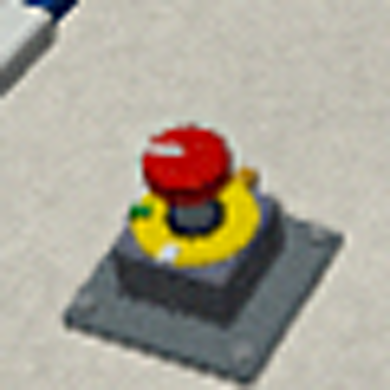

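The side crop shows the pointer now at (165,148) on the green side, with green at (140,210), and the head up. Now to the pump.

>>> arm_command(
  series=[
    [-0.04, -0.006, 0.0, -1.2, 1.2, 7.8, 0.085],
    [-0.08, -0.012, 0.0, -2.4, 2.4, 15.6, 0.085],
    [-0.12, -0.018, 0.0, -3.6, 3.6, 23.4, 0.085],
    [-0.16, -0.024, 0.0, -4.8, 4.8, 31.2, 0.085],
    [-0.2, -0.03, 0.0, -6, 6, 39, 0.085],
  ],
)

```text
time_s: 8.75
eef_pos: [0.5123, 0.0015, 0.3307]
eef_rot: [0.005, 0.926, 0.37, 0.073]
wrist_force: [0.6, -0.8, -0.4]
opening: 0.997
```

```bash
cat >> h.py <<'E'
def rodpose(dh,knob=(.5207,-.1206,.1644)):
    yaw=np.deg2rad(-4.75); px=np.array([np.cos(yaw),np.sin(yaw),0]); a=-np.sin(.3)*px+np.array([0,0,np.cos(.3)])
    y=-np.array([-np.sin(yaw),np.cos(yaw),0]); Rt=np.c_[np.cross(y,-a),y,-a]
    return np.array(knob)+dh*a,Rt
E
python3 -c "
from h import *
D(*rodpose(.15))"
```

```text
shift [-0.1098  0.0601  0.0124] rot [-7.    7.51 47.65]
t 8.75 pos [0.5123 0.0015 0.3307] q [-0.27 -0.06  1.81  0.08  1.27  0.52] F [ 0.6 -0.8 -0.4] T [-0.05  0.01  0.01] open 0.997
```

>>> arm_command(
  series=[
    [-0.018, 0.01, 0.002, -1.2, 1.25, 7.9, 0.085],
    [-0.037, 0.02, 0.004, -2.4, 2.5, 15.8, 0.085],
    [-0.055, 0.03, 0.006, -3.5, 3.75, 23.7, 0.085],
    [-0.073, 0.04, 0.008, -4.7, 5, 31.7, 0.085],
    [-0.091, 0.05, 0.01, -5.8, 6.25, 39.6, 0.085],
  ],
)

```text
time_s: 9.25
eef_pos: [0.4835, -0.0965, 0.3119]
eef_rot: [0.006, 0.99, 0.03, 0.138]
wrist_force: [-0.4, 0.7, 0.7]
opening: 0.996
```

```bash
python3 -c "
from h import *
D(*rodpose(.15))"
```

```text
shift [-0.0091  0.0199  0.0022] rot [-1.2   1.28  8.01]
t 9.25 pos [ 0.4835 -0.0965  0.3119] q [-0.51 -0.17  1.96  0.15  1.11  0.96] F [-0.4  0.7  0.7] T [-0.04  0.12 -0.04] open 0.996
```

>>> arm_command(
  series=[
    [-0.005, 0.01, 0.001, -0.6, 0.6, 4, 0.085],
    [-0.009, 0.02, 0.002, -1.2, 1.3, 8, 0.085],
    [-0.009, 0.02, 0.002, -1.2, 1.3, 8, 0.085],
    [-0.009, 0.02, 0.002, -1.2, 1.3, 8, 0.085],
    [-0.009, 0.02, 0.002, -1.2, 1.3, 8, 0.085],
  ],
)

```text
time_s: 9.75
eef_pos: [0.4773, -0.1158, 0.3083]
eef_rot: [0.006, 0.988, -0.037, 0.149]
wrist_force: [-0.7, 0.8, 0.1]
opening: 0.998
```

```bash
python3 - <<'E'
from h import *
D(*rodpose(.0539)); snap("r1")
cv2.imwrite("pics/r1.png",np.hstack([crop("r1","side",272,190,60),crop("r1","top",297,189,60)])[...,::-1])
E
```

```text
shift [-0.0008  0.0013  0.0964] rot [-0.08  0.04  0.45]
t 9.75 pos [ 0.4773 -0.1158  0.3083] q [-0.55 -0.18  1.98  0.15  1.08  1.04] F [-0.7  0.8  0.1] T [0.04 0.15 0.02] open 0.998
```

View pics/r1.png

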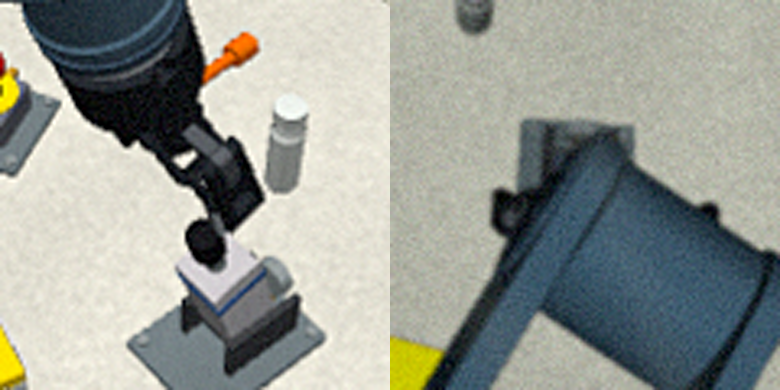

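The side crop shows the open gripper above the knob at (207,242), with the vial clear at (285,145). Top view blocked again. Descending along the bore.

>>> arm_command(
  series=[
    [-0.001, 0.001, 0.025, 0, 0, 0.4, 0.085],
    [-0.001, 0.001, 0.05, 0, 0, 0.4, 0.085],
    [-0.001, 0.001, 0.075, 0, 0, 0.4, 0.085],
    [-0.001, 0.001, 0.097, 0, 0, 0.4, 0.085],
    [-0.001, 0.001, 0.097, 0, 0, 0.4, 0.085],
  ],
)

```text
time_s: 10.35
eef_pos: [0.5035, -0.1181, 0.2121]
eef_rot: [0.004, 0.988, -0.041, 0.146]
wrist_force: [0.1, 1.2, 0.2]
opening: 0.999
```

```bash
python3 - <<'E'
from h import *
D(*rodpose(.0525)); snap("r2",("side",))
cv2.imwrite("pics/r2.png",crop("r2","side",275,205,35,2.5)[...,::-1])
E
```

```text
shift [ 0.0025  0.001  -0.0018] rot [-0.22  0.35 -0.01]
t 10.35 pos [ 0.5035 -0.1181  0.2121] q [-0.52  0.02  2.01  0.17  0.86  1.04] F [0.1 1.2 0.2] T [0.01 0.14 0.05] open 0.999
```

View pics/r2.png

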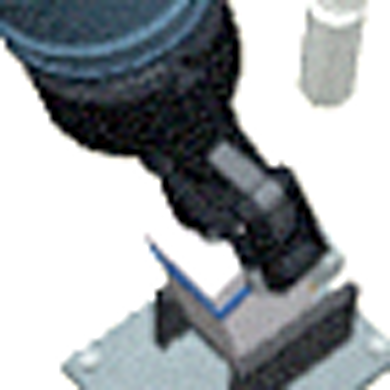

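The near finger hides the knob, and the tip at (300,285) stands off the barrel face. Next I'll correct slightly and close gradually while watching the forces.

>>> arm_command(
  series=[
    [0.002, 0.001, -0.001, 0, 0, 0, 0.06],
    [0.002, 0.001, -0.001, 0, 0, 0, 0.045],
    [0.002, 0.001, -0.001, 0, 0, 0, 0.035],
    [0.002, 0.001, -0.001, 0, 0, 0, 0.032],
    [0.002, 0.001, -0.001, 0, 0, 0, 0.032],
  ],
)

```text
time_s: 10.9
eef_pos: [0.5062, -0.1205, 0.2172]
eef_rot: [0.006, 0.988, -0.041, 0.149]
wrist_force: [-0.2, -0.4, -0.7]
opening: 0.376
```

```bash
python3 -c "
from h import *
D(*rodpose(.0525))"
```

```text
shift [-0.0018 -0.0011  0.0022] rot [-0.05 -0.   -0.04]
t 10.9 pos [ 0.5062 -0.1205  0.2172] q [-0.52  0.01  2.    0.17  0.86  1.04] F [-0.2 -0.4 -0.7] T [ 0.05  0.15 -0.04] open 0.376
```

>>> arm_command(
  series=[
    [-0.001, -0.001, 0.002, 0, 0, 0, 0.032],
    [-0.001, -0.001, 0.002, 0, 0, 0, 0.032],
    [-0.001, -0.001, 0.002, 0, 0, 0, 0.032],
    [-0.001, -0.001, 0.002, 0, 0, 0, 0.032],
    [-0.001, -0.001, 0.002, 0, 0, 0, 0.032],
  ],
)

```text
time_s: 11.4
eef_pos: [0.5058, -0.1195, 0.2144]
eef_rot: [0.006, 0.988, -0.041, 0.149]
wrist_force: [-0.0, -0.3, -0.3]
opening: 0.377
```

```bash
python3 -c "
from h import *
D(*rodpose(.0525)); snap('r3',('side',));D(*rodpose(.0525));snap('r4',('side',));D(*rodpose(.0525))
cv2.imwrite('pics/r3.png',crop('r3','side',280,200,22,3)[...,::-1])"
```

```text
shift [-0.0005 -0.0001 -0.0003] rot [-0.06  0.05 -0.04]
t 11.4 pos [ 0.5058 -0.1195  0.2144] q [-0.52  0.02  2.01  0.17  0.85  1.04] F [-0.  -0.3 -0.3] T [0.02 0.1  0.02] open 0.377
shift [-0.0006 -0.0001 -0.0003] rot [-0.06  0.04 -0.04]
t 11.45 pos [ 0.5058 -0.1194  0.2145] q [-0.52  0.02  2.01  0.17  0.85  1.04] F [-0.3 -0.4 -0.5] T [ 0.    0.11 -0.02] open 0.378
shift [-0.0005 -0.0001 -0.0003] rot [-0.06  0.04 -0.04]
t 11.5 pos [ 0.5058 -0.1195  0.2145] q [-0.52  0.02  2.01  0.17  0.85  1.04] F [ 0.6 -0.6 -0.2] T [ 0.04  0.12 -0.01] open 0.371
```

View pics/r3.png

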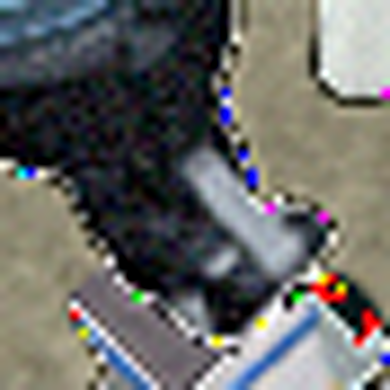

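Pose settled within 0.6 mm and the gripper surrounds the knob. Closing.

>>> arm_command(
  series=[
    [0, 0, 0, 0, 0, 0, 0.03],
    [0, 0, 0, 0, 0, 0, 0.029],
    [0, 0, 0, 0, 0, 0, 0.028],
    [0, 0, 0, 0, 0, 0, 0.0275],
    [0, 0, 0, 0, 0, 0, 0.027],
  ],
)

```text
time_s: 12.0
eef_pos: [0.5059, -0.1188, 0.2146]
eef_rot: [0.005, 0.988, -0.041, 0.149]
wrist_force: [0.3, 4.2, 2.9]
opening: 0.312
```

```bash
python3 -c "
from h import *
D(*rodpose(.0525))"
```

```text
shift [-0.0006  0.0005 -0.0001] rot [-0.13  0.03 -0.05]
t 12.0 pos [ 0.5059 -0.1188  0.2146] q [-0.52  0.02  2.01  0.17  0.85  1.04] F [0.3 4.2 2.9] T [ 0.86 -0.06  0.25] open 0.312
```

>>> arm_command(
  series=[
    [0, -0.001, 0, 0, 0, 0, 0.027],
    [0, -0.001, 0, 0, 0, 0, 0.026],
    [0, -0.001, 0, 0, 0, 0, 0.025],
    [0, -0.001, 0, 0, 0, 0, 0.023],
    [0, -0.001, 0, 0, 0, 0, 0.02],
  ],
)

```text
time_s: 12.5
eef_pos: [0.506, -0.1182, 0.2148]
eef_rot: [0.005, 0.988, -0.041, 0.149]
wrist_force: [-0.5, 5.6, 5.4]
opening: 0.287
```

```bash
python3 -c "
from h import *
D(*rodpose(.0525));s=ctrl.get_obs();print(q2R(s['eef_rot']).T@s['wrist_force'],q2R(s['eef_rot']).T@s['torque'])"
```

```text
shift [-0.0007  0.0011 -0.    ] rot [-0.09  0.02 -0.04]
t 12.5 pos [ 0.506  -0.1182  0.2148] q [-0.52  0.02  2.01  0.17  0.85  1.04] F [-0.5  5.6  5.4] T [1.01 0.01 0.29] open 0.287
[ 0.64349567 -5.50622676 -5.44058112] [ 1.04577519 -0.09000564  0.02267966]
```

>>> arm_command(
  series=[
    [0, -0.001, 0, 0, 0, 0, 0.015],
    [0, -0.001, 0, 0, 0, 0, 0.015],
    [0, -0.001, 0, 0, 0, 0, 0.015],
    [0, -0.001, 0, 0, 0, 0, 0.015],
    [0, -0.001, 0, 0, 0, 0, 0.015],
  ],
)

```text
time_s: 13.0
eef_pos: [0.506, -0.1179, 0.2147]
eef_rot: [0.006, 0.988, -0.041, 0.149]
wrist_force: [-1.6, 0.9, 5.5]
opening: 0.285
```

```bash
python3 -c "
from h import *
D(*rodpose(.0525));s=ctrl.get_obs();print(q2R(s['eef_rot']).T@s['wrist_force'],q2R(s['eef_rot']).T@s['torque'])"
```

```text
shift [-0.0007  0.0015 -0.    ] rot [-0.02  0.03 -0.04]
t 13.0 pos [ 0.506  -0.1179  0.2147] q [-0.52  0.01  2.01  0.17  0.85  1.04] F [-1.6  0.9  5.5] T [0.45 0.2  0.09] open 0.285
[ 0.04960586 -0.74868229 -5.76538443] [ 0.44220319 -0.23324296  0.03817564]
```

Lateral force is nulled and the grip is firm. Drawing gently.

>>> arm_command(
  series=[
    [0, 0, -0.002, 0, 0, 0, 0.015],
    [0, 0, -0.005, 0, 0, 0, 0.015],
    [0, 0, -0.008, 0, 0, 0, 0.015],
    [0, 0, -0.01, 0, 0, 0, 0.015],
    [0, 0, -0.01, 0, 0, 0, 0.015],
  ],
)

```text
time_s: 13.5
eef_pos: [0.5029, -0.1173, 0.2242]
eef_rot: [0.006, 0.988, -0.041, 0.149]
wrist_force: [1.4, -0.7, -1.3]
opening: 0.291
```

```bash
python3 -c "
from h import *
D(*rodpose(.0525));s=ctrl.get_obs();print(q2R(s['eef_rot']).T@s['wrist_force'],q2R(s['eef_rot']).T@s['torque'])"
```

```text
shift [-0.0004  0.0018  0.0099] rot [-0.05  0.06 -0.04]
t 13.5 pos [ 0.5029 -0.1173  0.2242] q [-0.52 -0.01  2.01  0.16  0.88  1.04] F [ 1.4 -0.7 -1.3] T [-0.03  0.09 -0.02] open 0.291
[1.03192788 0.60877676 1.69703397] [-0.04229864 -0.0855892   0.0106001 ]
```

>>> arm_command(
  series=[
    [0, 0, -0.004, 0, 0, 0, 0.015],
    [0, 0, -0.008, 0, 0, 0, 0.015],
    [0, 0, -0.012, 0, 0, 0, 0.015],
    [0, 0, -0.016, 0, 0, 0, 0.015],
    [0, 0, -0.02, 0, 0, 0, 0.015],
  ],
)

```text
time_s: 14.0
eef_pos: [0.4969, -0.1167, 0.2434]
eef_rot: [0.006, 0.988, -0.041, 0.149]
wrist_force: [1.0, 0.3, -3.4]
opening: 0.289
```

```bash
python3 -c "
from h import *
D(*rodpose(.0525));s=ctrl.get_obs();print(q2R(s['eef_rot']).T@s['wrist_force'],q2R(s['eef_rot']).T@s['torque'])"
```

```text
shift [-0.0004  0.0019  0.0301] rot [-0.07  0.06 -0.04]
t 14.0 pos [ 0.4969 -0.1167  0.2434] q [-0.53 -0.05  2.01  0.16  0.92  1.05] F [ 1.   0.3 -3.4] T [-0.04  0.2  -0.02] open 0.289
[-0.0543838  -0.35839541  3.55800569] [-0.06235976 -0.19504731  0.00563583]
```

>>> arm_command(
  series=[
    [0, 0, -0.004, 0, 0, 0, 0.015],
    [0, 0, -0.008, 0, 0, 0, 0.015],
    [0, 0, -0.012, 0, 0, 0, 0.015],
    [0, 0, -0.016, 0, 0, 0, 0.015],
    [0, 0, -0.02, 0, 0, 0, 0.015],
  ],
)

```text
time_s: 14.5
eef_pos: [0.4911, -0.1162, 0.2625]
eef_rot: [0.006, 0.988, -0.041, 0.149]
wrist_force: [-0.2, -0.6, -3.3]
opening: 0.287
```

>>> arm_command(
  series=[
    [0, 0, -0.001, 0, 0, 0, 0.015],
    [0, 0, -0.001, 0, 0, 0, 0.015],
    [0, 0, -0.001, 0, 0, 0, 0.015],
    [0, 0, -0.001, 0, 0, 0, 0.015],
    [0, 0, -0.001, 0, 0, 0, 0.015],
  ],
)

```text
time_s: 15.0
eef_pos: [0.491, -0.1162, 0.263]
eef_rot: [0.006, 0.988, -0.041, 0.149]
wrist_force: [0.1, -0.3, -2.5]
opening: 0.285
```

```bash
python3 - <<'E'
from h import *
D(*rodpose(.0525));s=ctrl.get_obs();print(q2R(s['eef_rot']).T@s['wrist_force'],s['dq'].round(4)); snap("f")
a,_=rodpose(1.,(0,0,0)); m=np.array([.5315,-.1205,.130]); print(project("side",[m,m+.01*a,m+.022*a]))
cv2.imwrite("pics/f.png",np.hstack([crop("f","side",277,205,26,2),crop("f","side",208,155,30)])[...,::-1])
E
```

```text
shift [-0.0004  0.0019  0.0506] rot [-0.07  0.06 -0.04]
t 15.0 pos [ 0.491  -0.1162  0.263 ] q [-0.53 -0.09  2.    0.16  0.97  1.05] F [ 0.1 -0.3 -2.5] T [-0.02  0.25 -0.  ] open 0.285
[-0.60469713  0.31886343  2.46096364] [-0.0012 -0.0012 -0.0002  0.0004  0.002  -0.0003]
[[278.14870713 210.70287874]
 [277.37512061 208.92501541]
 [276.42492006 206.74152114]]
```

View pics/f.png

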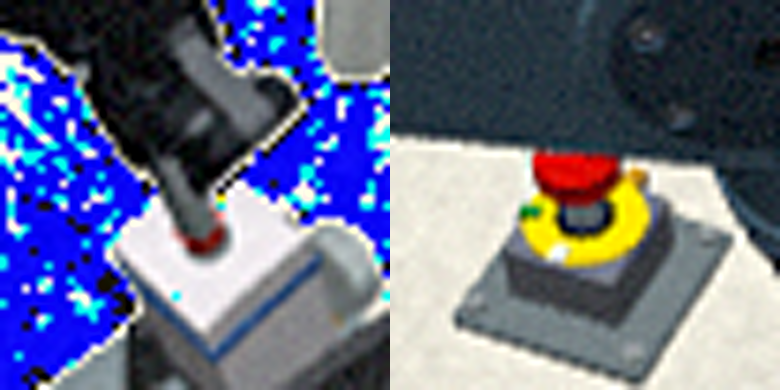

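The crop shows the red band at about (205,240), just above the barrel face, and the green mark and red head in place. I'll measure the band's height above the mouth.

```bash
python3 - <<'E'
from h import *
f=np.load("side_f.npz"); im=f["im"]; C=cloud("side",f["d"])
print(im[202:218,272:286].astype(int).tolist()[0][0])
h=cv2.cvtColor(im,cv2.COLOR_RGB2HSV).astype(int); 
sub=im[200:218,270:286].astype(int); print((sub[...,0]-sub[...,1])); print(sub[...,1])
m=np.zeros(h.shape[:2],bool); s=im.astype(int); m[200:218,270:286]=(s[...,0]-s[...,1])[200:218,270:286]>25
yy,xx=np.nonzero(m); print(len(xx),xx.mean(),yy.mean(),C[m].mean(0).round(4))
a,_=rodpose(1.,(0,0,0)); M=np.array([.5313,-.1215,.130]); print("band along axis",((C[m]-M)@a).round(4))
fm=np.zeros_like(m); fm[206:228,266:296]=((s[...,1]>75))[206:228,266:296]; P=C[fm]; t=(P-M)@a; print("face",fm.sum(),np.median(t).round(4),np.percentile(t,[10,90]).round(4))
# front-surface rod centreline prediction in px
p=cam("side")[2]; v=p-M; v-=a*(v@a); v/=np.linalg.norm(v)
for t in(0,.004,.006,.010,.014): print(t,project("side",[M+.007*v+t*a]).round(1))
E
```

```text
[26, 24, 27]
[[  2  -6  -1  -3  -6   0  -2  -2  -4   6  -1  -1   1   2   2   3]
 [  1  -1  -4   0  -5   3   3  -5   0   1   0   0   0   1   3   1]
 [  3   1   2  -4  -3  -3   3  -9   0   3   3   0   0   1  -1   1]
 [  2   1  -4  -5  -2  -4   1   1  -2   2   0   2   2   2   3   1]
 [  2   2  -2  -7   1  -3   0  -3  -1   2   2   1   4   3   4   2]
 [  1   2   0  -5  -4  -4  -1   0  -3   0   0   3   1   3   3   2]
 [  3   4   4  -3  -2  -3  -6  -5  -2   5  17   0   3   3   1   2]
 [  3   2   2   2  -5  -2  -3  -5  -7  22  46  -1   1   1   2   1]
 [  1   4   4   0  -4  -4  -4  -4  -7   9  25  -3   5   1   3   3]
 [  2   1   1   4  14  -7  -7  -7  -7  15  29  -4   3   2   1   1]
 [  4   1   3   8  27  25  13   1  11  53  37  -5   0   2   2   1]
 [  2   3   2   0   4  29  49  40  41  44  10  -4   1   2   3   4]
 [  2   3   3   5   0  -3  16  29  27   8  -7  -2   2   3   2   2]
 [  4   3   2   2   2   1  -2  -6  -3  -3  -2   1   1   2   3   4]
 [  1   2   3  -1   3   4   3   0   3   1   3   1   4   3   2   2]
 [  4   2   4   2   0   2   3  -1   3   3   1   3   1   2   3   3]
 [ -1   2   4  
[... 936 characters left out ...]
0 121 122  99  25   6  17  34  60  96 121 117 116 117]
 [119 117 117 117 123 116  88  68  63  72  99 123 119 118 116 118]
 [123 118 117 120 117 121 119 109 105 111 124 120 118 116 120 121]
 [115 124 121 117 118 118 120 122 122 119 120 119 120 120 120 111]
 [ 79 113 123 116 118 120 117 117 116 118 118 118 119 121 111  86]
 [ 35  70 115 125 120 117 118 116 117 116 120 119 120 107  89  64]]
12 277.75 210.41666666666666 [ 0.5264 -0.1235  0.139 ]
band along axis [-0.0009  0.0121 -0.0008  0.0149  0.0098  0.0114  0.0151  0.0136  0.0139
  0.0114  0.0099  0.0093]
face 307 -0.0007 [-0.1404  0.0016]
0 [[279.5 213.5]]
0.004 [[279.2 212.8]]
0.006 [[279.  212.4]]
0.01 [[278.7 211.7]]
0.014 [[278.4 211. ]]
```

Depth puts the band about 10–14 mm out of the mouth, which agrees with the 50 mm drawn. The force is just the rod's weight and the arm is at rest, so I'll hand in.

```bash
python3 -c "
from h import *
print(ctrl.hand_in()); D(*rodpose(.0525))"
```

```text
the job is handed in; nothing more can be done
None
the job is handed in; nothing more can be done
```

I pressed the vent, closed it, drew the plunger rod about 50 mm and handed the job in at 15.1 s, with the gripper still holding the rod. No verdict is reported, so these are my own last checks.

- **Vent press:** the head was held at its stop for about 1 s, with the force jumping from 4.5 to about 14 N. It was then released, and the picture after the turn shows it up.
- **Vent turn:** the gripper turned 75° clockwise until the torque rose to 0.57 N m, which I took as the stop. The picture afterwards shows the pointer on the green side. In the final picture the arm hides the pointer, so I did not see it again.
- **Rod:** it was drawn along its 0.3 rad axis, with about 1 N or less of sideways force at each check. The hand travelled 50.6 mm, so the middle of the red band should be about 10.5 mm out.
- **Band position:** depth readings on the band gave mostly 9–15 mm out of the mouth, with two stray readings at its edge near −1 mm. At this oblique angle that only roughly confirms the travel. I saw no black band.
- **Hold:** the wrist carried about 2.5 N along the axis, which is roughly the rod's weight. Tool tilt was within 0.1° of the bore axis I estimated, and the arm was still.
- **Disagreements:** the two cameras differed by about 4 mm. The rod needed about 2 mm of sideways correction by feel while gripping.
- **Bystanders:** I felt no contact with them, but I did not measure their positions again.

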